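# Clamp the blue book in the binding press

## Robot

A 6-joint arm with a two-finger parallel gripper is mounted at the origin on the work surface. World frame = base frame: x ahead of the robot, y to its left, z up, the work surface at z = 0. Lengths are in mm, angles in degrees, forces in N, time in s.
With the tool pointing down it reaches from about 300 to 850 mm from the base axis. Payload 4.2 kg.
Tool frame: the origin (TCP) lies midway between the tips of the shut fingers; the grasp point (between the pads) lies 19 mm behind it; z points along the fingers, y is the direction in which the jaws open and shut (so a half turn about z gives the same grasp; the last joint's range is limited). The gripper opens to 91 mm and grips with 3 to 60 N. Pads are 32 mm wide; open, the fingers measure 118 mm over their backs; the gripper's body (76 mm by 178 mm) begins 60 mm behind the grasp point.
Start: joints at [71.161, 18.312, 89.639, -0, 72.044, -1.146], TCP at [174.754, 547.818, 213.976] pointing down, gripper open.
Joint ranges: [-177.97, 177.97], [-48.28, 115.42], [12.27, 149.76], [-77.06, 257.06], [2.81, 150.46], [-146.56, 146.56]. Speed limits (degrees/s): [147.25, 147.25, 180, 180, 180, 180].

## Interface

Orientations are given as [roll, pitch, yaw] about the fixed x, y, z axes, in that order (R = Rz(yaw) Ry(pitch) Rx(roll)).
In Python, from workcell import env gives the robot as it stands.
- The arm moves only by the shell command python3 -m jog 'ROWS' [FORCE]. ROWS is JSON, a list of rows, each an object of numbers: "dx", "dy", "dz": the shift along the world's x, y, z in m; "wx", "wy", "wz": the turn, a rotation vector about the world's x, y, z in rad; "grip": the gripper's target within -1 to 1 (shut at 1, half-way at 0, fully open at -1). In form: [{"dx": .., "dy": .., "dz": .., "wx": .., "wy": .., "wz": .., "grip": ..}, ...]. A call has 1 to 10 rows; each row shifts and turns the commanded pose from where the row before left it; what a row does not reach is not made up. A row lasts 1/10 s, in which the tool goes at most 50 mm and 8.59 degrees, less where a joint would pass 70% of its speed; a pose out of reach is approached as far as the arm can. A call with a gripper value outside its range is refused whole. The fingers move at their own pace and stop on an object; FORCE is the grip in N (left out, the last holds). Time passes only in rows, so rows that do not move let the fingers close. It gives the time, the measured TCP pose, the force and the opening at its end, in the units of the state.
- env.state(): the state, without advancing time (a new reading comes with each control period).
- env.grab_frame(name): name is "scene" or "top"; returns the picture (480x640x3 uint8, red, green, blue); there is no depth.
- env.get_calibration(name): a dict with "fx", "fy", "cx", "cy" (pixels), "R" (3x3) and "t" (3): a world point X has camera coordinates R X + t. Camera axes: x right, y down, z forward; pixel columns grow to the right and rows downward; lengths in mm; the calibration is good to about 2 mm. A picture is of the moment at which its call begins. get_calibration takes no time and is no camera call.
- env.job_done(): hands the job in, once; it reports no verdict.
The state is a dict: "time_s": time; "qpos": joint angles; "qvel": joint speeds; "effort": joint torques, N m; "ee_pos": TCP position; "ee_rot": TCP orientation; "force": force on the tool from outside, world axes, zero at the start; "torque": the same for the moment, N m; "gripper_width": finger opening in mm.
Only numpy, scipy, OpenCV 4.12 (cv2) and the standard library are available. Lean on these libraries where they do the work, as an engineer would, in place of code of your own. Each camera call takes 0.05 s, during which the arm holds its last target. There are 200 camera calls.

## Task

The blue hardcover book has just had its spine glued: take it from the tray, stand it spine up between the open jaws of the grey binding press, in the middle of their length, and let go of it. Then wind the crank clockwise by its black knob until the jaw holds the book firmly against the fixed jaw, and let go.

Things in the scene. Friction and masses are not known exactly. Their poses are not given: they have to be found in the camera images.
- blue_book: Blue closed hardcover book, rigid, 0.35 kg, 150 mm long (its x), 30 mm thick (y), 110 mm high (z). Stands spine up in a low grey tray (floor 4 mm) with a red and a green one of the same size, 90 mm apart, any order. Origin: centre of its underside. Grip it across the thickness, finger tips at most 40 mm below its top so that they clear the jaws.
- press: Grey vise-like binding press, fixed. Origin: on the desk, z up. Base plate 150 mm (x) by 265 mm (y), top at z = 14 mm: the book stands on it, its length along x. Fixed jaw: clamping face in the plane y = +100 mm, x from -60 to +60 mm, top at z = 64 mm. Crank's vertical axis at x = 0, y = -90 mm, on a gearbox; all but the knob is below z = 80 mm there.
- jaw: Sliding jaw, steel with yellow stripe and black rubber face that gives up to 4 mm; 120 x 22 mm, top at z = 64 mm. Origin: middle of the lower edge of its unpressed face, 14 mm above the desk; axes as the press's. Starts 54 to 66 mm from the fixed face; slides to the press's +y, 8 mm per radian of crank, pushing the book along; touches it at a 30 mm gap. Stays where left.
- knob: Black upright crank knob, 24 mm wide, 45 mm tall, free to spin on itself. Origin: centre of its underside, 80 mm above the desk, on the crank arm. Circles the crank axis at 50 mm radius; clockwise from above closes. Starts at the press's -x side or up to 1.5 rad clockwise of it. Turns at 4 N; once both jaws touch the book, 0.2 to 0.4 rad more (6 to 8 N) grips it firmly; solid at 0.5 rad.
Mind the look-alikes: they are no part of the job. There is more than one size of the blue_book; the one meant has the size given above.

How it is judged:
By the outcome, as a careful person would: the job done as asked, in the order asked, and still so for the second after the job is handed in, with the robot touching nothing.
It also fails if it takes over 61 s, if anything falls off the work surface, if the arm or the gripper's body presses on something with over 40 N, if the wrist force passes 120 N, or if a joint passes its speed limit or range.

## Working session

There is one attempt and no reset: what is moved stays moved. The work goes in short steps, Python scripts to look and compute and a shell command to move; the robot and the scene stay as the last step left them, time stands still between calls to the robot, and variables do not carry over. Pictures are saved under pics/ and viewed, about 8 in all and at most 12, crops included, and the job is handed in when it is done.

```bash
ls; mkdir -p pics; python3 - <<'E'
from workcell import env
import cv2,json,numpy as np
for n in("scene","top"):
    cv2.imwrite(f"pics/{n}0.png",env.grab_frame(n)[:,:,::-1]); 
    c=env.get_calibration(n);R=np.array(c["R"]);print(n,c["fx"],c["cx"],c["cy"],R.round(3).tolist(),(-R.T@np.array(c["t"])).round())
print(env.state())
E
```

```text
pics
scene 454.6299983229003 332.4054747099225 236.77934813930116 [[0.405, 0.915, -0.004], [0.765, -0.341, -0.547], [-0.501, 0.218, -0.837]] [ 980. -101. 1061.]
top 445.4590202732698 318.3022032159273 246.88646189759584 [[-0.009, -1.0, -0.029], [-0.981, 0.014, -0.191], [0.192, 0.026, -0.981]] [212. 135. 967.]
{'time_s': 0.1, 'qpos': array([ 7.11617521e+01,  1.83486334e+01,  8.96980332e+01,  7.96083456e-04,
        7.20430549e+01, -1.14637637e+00]), 'qvel': array([-0.04512546, -0.14162965, -0.14283697,  0.02666206,  0.02702741,
       -0.00967454]), 'effort': array([ 5.25067790e-04, -4.13328910e+01, -2.32512152e+01,  7.29797711e-02,
        4.22465487e-02, -5.85135490e-05]), 'ee_pos': array([174.60054138, 547.39438321, 213.20714419]), 'ee_rot': array([-1.79910312e+02, -2.55180072e-03,  1.62307880e+02]), 'force': array([-0.45809677, -0.09565639, -1.10970232]), 'torque': array([ 0.00949809,  0.01809915, -0.01854364]), 'gripper_width': 90.81925386731521}
```

View pics/scene0.png

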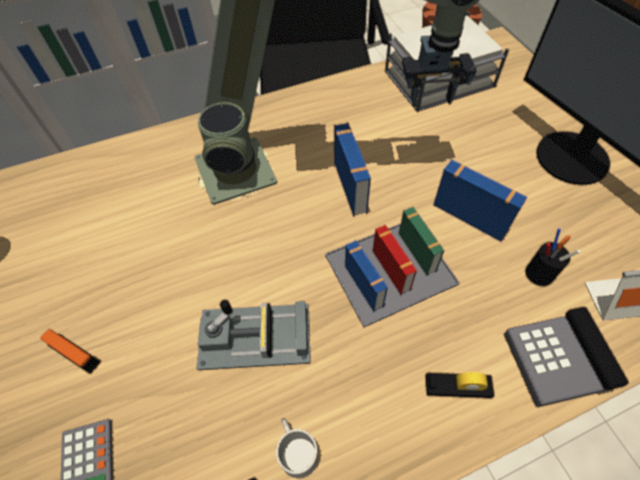

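View pics/top0.png

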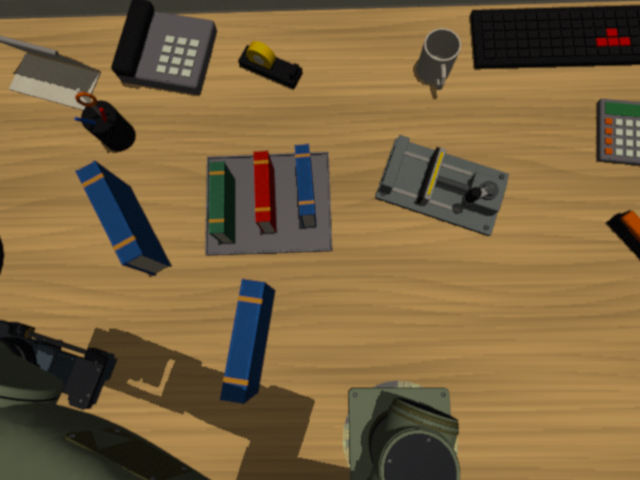

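The top view shows the tray at (205–330, 152–252) with the small blue book at about (305, 185). The press is at (377–508, 135–235), with its fixed jaw on the left, the yellow-striped jaw at about (435, 175) and the knob at about (480, 192). I'll zoom in on those two.

```bash
cat > h.py <<'E'
import cv2,numpy as np
from workcell import env
def ray(n,uv,z):
    c=env.get_calibration(n);R=np.array(c["R"]);t=np.array(c["t"]);C=-R.T@t
    d=np.array([(uv[0]-c["cx"])/c["fx"],(uv[1]-c["cy"])/c["fy"],1])@R
    return C+d*(z-C[2])/d[2]
def proj(n,X):
    c=env.get_calibration(n);p=np.array(c["R"])@X+np.array(c["t"]);return np.array([c["fx"]*p[0]/p[2]+c["cx"],c["fy"]*p[1]/p[2]+c["cy"]])
E
python3 - <<'E'
import cv2,numpy as np
a=cv2.imread("pics/top0.png");b=cv2.imread("pics/scene0.png")
f=lambda i,x,y,w,h,s:cv2.resize(i[y:y+h,x:x+w],None,fx=s,fy=s,interpolation=cv2.INTER_CUBIC)
A=f(a,370,130,150,110,5)
cv2.imwrite("pics/c1.png",A)
cv2.imwrite("pics/c2.png",np.vstack([np.hstack([f(a,280,135,60,100,3),f(b,335,230,60,100,3)]).copy(),]) if 0 else np.hstack([f(b,190,290,130,90,4),f(a,280,135,60,90,4)]))
E
```

```text
(no output)
```

View pics/c1.png

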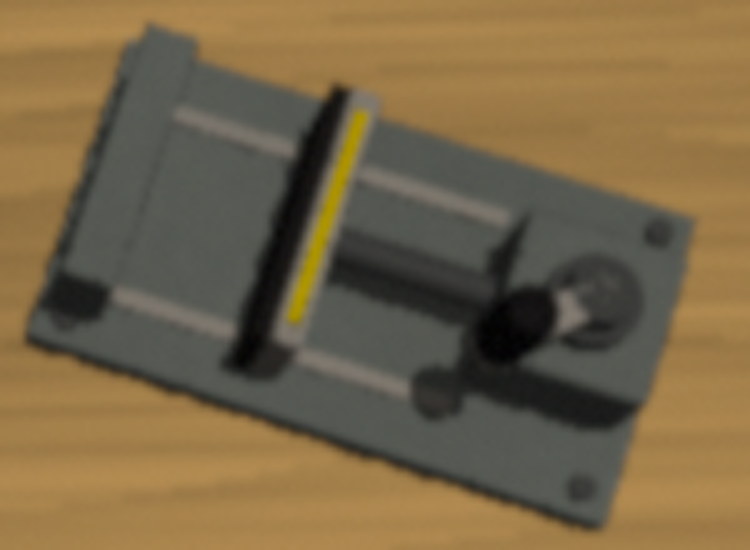

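View pics/c2.png

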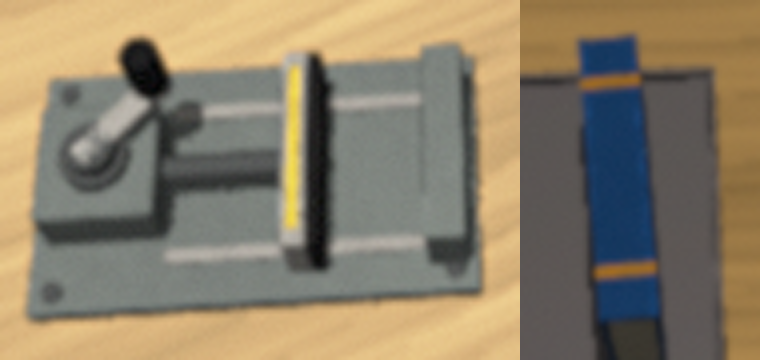

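c1 shows the base corners at crop (28,338), (603,525) and (693,215), the crank hub at (600,295) and the knob centre at (517,325). c2 shows the scene view of the press and the top of the book.

```bash
python3 - <<'E'
from h import *
T=lambda u,v:((u+.5)/5-.5+370,(v+.5)/5-.5+130)
S=lambda u,v:((u+.5)/4-.5+190,(v+.5)/4-.5+290)
B=lambda u,v:((u+.5)/4-.5+280,(v+.5)/4-.5+135)
r=lambda n,p,z:ray(n,p,z)[:2].round(1)
print("top base -x+y,-x-y,+x-y",[r("top",T(*p),14) for p in((28,336),(603,523),(693,215))])
print("scene base -x-y,+x-y,+x+y",[r("scene",S(*p),14) for p in((52,78),(28,315),(482,290))])
print("top fixedjaw top face edge +x,-x",[r("top",T(*p),64) for p in((198,42),(108,290))], "backs",[r("top",T(*p),64) for p in((150,25),)])
print("scene fixed face -x,+x",[r("scene",S(*p),64) for p in((422,48),(430,238))])
print("top jaw: back+x, back-x ",[r("top",T(*p),64) for p in((380,98),(298,345),(340,88),(262,340))])
print("scene jaw back -x,+x ,face -x +x",[r("scene",S(*p),64) for p in((288,55),(282,245),(318,55),(312,248))])
print("hub",r("top",T(600,298),75),r("scene",S(92,152),75))
print("knob top",r("top",T(512,322),125),r("scene",S(138,52),125))
print("book top corners",[r("top",B(*p),114) for p in((60,40),(116,36),(140,318),(77,320))])
a=cv2.imread("pics/scene0.png");h=cv2.cvtColor(a,cv2.COLOR_BGR2HSV)
m=cv2.inRange(h,(100,100,40),(125,255,255));m[:235]=0;m[:,:335]=0;m[320:]=0;m[:,395:]=0
print(cv2.boundingRect(m))
cv2.imwrite("pics/c3.png",cv2.resize(a[232:322,330:450],None,fx=6,fy=6,interpolation=2))
E
```

```text
top base -x+y,-x-y,+x-y [array([509.7,  33.1]), array([ 420.8, -212.5]), array([ 560.5, -263.7])]
scene base -x-y,+x-y,+x+y [array([ 418.6, -211. ]), array([ 558.2, -262.6]), array([651.3, -16.7])]
top fixedjaw top face edge +x,-x [array([624.7, -39. ]), array([513.7,   4.1])] backs [array([633. , -18.8])]
scene fixed face -x,+x [array([516.6,   2.2]), array([627.6, -36.3])]
top jaw: back+x, back-x  [array([ 597.4, -115.2]), array([488.1, -74.2]), array([602.3, -98.5]), array([490.6, -59.3])]
scene jaw back -x,+x ,face -x +x [array([488.3, -72.7]), array([ 597.6, -113.9]), array([495.6, -56.3]), array([606.1, -99. ])]
hub [ 502.8 -196.9] [ 505.6 -195.6]
knob top [ 477.4 -143.5] [ 482.4 -151. ]
book top corners [array([592.6, 204.3]), array([594.1, 175.6]), array([444.9, 164.5]), array([444.4, 195.7])]
(346, 242, 41, 68)
```

View pics/c3.png

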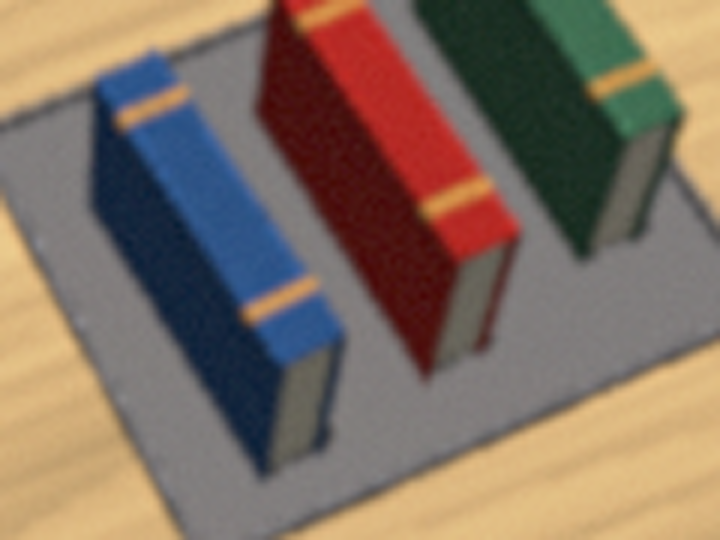

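c3 shows the blue book's top face with corners at crop (97,80), (155,52), (343,330) and (280,362). I'll check these against the top view.

```bash
python3 - <<'E'
from h import *
P=np.array([ray("scene",((u+.5)/6-.5+330,(v+.5)/6-.5+232),114)[:2] for u,v in((97,80),(155,52),(343,330),(280,362))])
print(P.round(1),P.mean(0)); d=P[2]+P[3]-P[0]-P[1];print(np.degrees(np.arctan2(d[1],d[0])))
E
python3 -m jog '[{"dx":0.04,"dy":-0.02,"wz":0.1},{"dx":0.04,"dy":-0.03,"wz":0.1},{"dx":0.04,"dy":-0.03,"wz":0.1},{"dx":0.035,"dy":-0.035,"wz":0.075},{"dx":0.035,"dy":-0.035},{"dx":0.035,"dy":-0.035},{"dx":0.03,"dy":-0.035},{"dx":0.03,"dy":-0.035},{"dx":0.03,"dy":-0.04},{"dx":0.02,"dy":-0.03}]'
```

```text
[[448.3 166.2]
 [445.6 193.8]
 [590.7 205.2]
 [593.  176.8]] [519.39888035 185.49511144]
4.356565071137134invalid input
```

```bash
python3 -m jog '[{"dx":0.035,"dy":-0.03,"dz":0,"wx":0,"wy":0,"wz":0.1,"grip":-1},{"dx":0.035,"dy":-0.035,"dz":0,"wx":0,"wy":0,"wz":0.1,"grip":-1},{"dx":0.035,"dy":-0.035,"dz":0,"wx":0,"wy":0,"wz":0.1,"grip":-1},{"dx":0.035,"dy":-0.035,"dz":0,"wx":0,"wy":0,"wz":0.08,"grip":-1},{"dx":0.035,"dy":-0.035,"dz":0,"wx":0,"wy":0,"wz":0,"grip":-1},{"dx":0.035,"dy":-0.035,"dz":0,"wx":0,"wy":0,"wz":0,"grip":-1},{"dx":0.035,"dy":-0.035,"dz":0,"wx":0,"wy":0,"wz":0,"grip":-1},{"dx":0.035,"dy":-0.035,"dz":0,"wx":0,"wy":0,"wz":0,"grip":-1},{"dx":0.03,"dy":-0.035,"dz":0,"wx":0,"wy":0,"wz":0,"grip":-1},{"dx":0.03,"dy":-0.035,"dz":0,"wx":0,"wy":0,"wz":0,"grip":-1}]' 20
```

```text
time_s: 1.1
ee_pos: [515.6, 201.0, 213.6]
ee_rot: [180.0, -0.0, -175.9]
force: [-0.1, 0.9, 0.9]
gripper_width: 91.3
```

```bash
python3 -m jog '[{"dx":0.004,"dy":-0.017,"dz":0,"wx":0,"wy":0,"wz":0,"grip":-1},{"dx":0,"dy":0,"dz":-0.03,"wx":0,"wy":0,"wz":0,"grip":-1},{"dx":0,"dy":0,"dz":-0.03,"wx":0,"wy":0,"wz":0,"grip":-1},{"dx":0,"dy":0,"dz":-0.025,"wx":0,"wy":0,"wz":0,"grip":-1},{"dx":0,"dy":0,"dz":0,"wx":0,"wy":0,"wz":0,"grip":-1}]'
python3 - <<'E'
from h import *
s=env.state();print(s["ee_pos"])
a=env.grab_frame("top")[:,:,::-1][130:250,200:350];b=env.grab_frame("scene")[:,:,::-1][210:330,320:470]
cv2.imwrite("pics/c4.png",np.hstack([cv2.resize(i,None,fx=2.6,fy=2.6,interpolation=2) for i in(a,b)]))
E
```

```text
time_s: 1.6
ee_pos: [516.0, 184.7, 125.3]
ee_rot: [-179.9, -0.5, -175.9]
force: [0.0, 0.5, 0.2]
gripper_width: 91.3
[516.00701497 184.73560727 125.34555158]
```

View pics/c4.png

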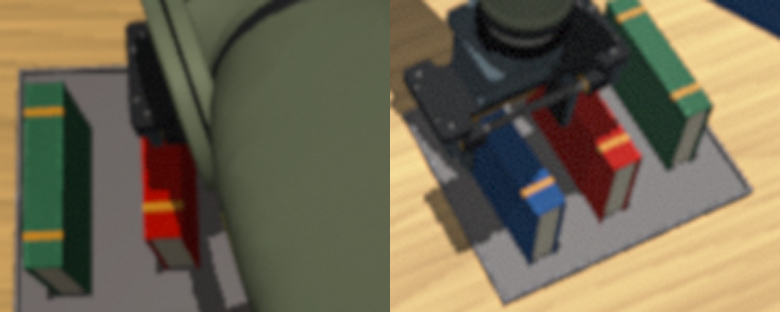

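The fingers straddle the blue book and clear the red one. I'll descend and grip.

```bash
python3 -m jog '[{"dx":0.003,"dy":0.0005,"dz":-0.023,"wx":0,"wy":0,"wz":0,"grip":-1},{"dx":0,"dy":0,"dz":-0.023,"wx":0,"wy":0,"wz":0,"grip":-1},{"dx":0,"dy":0,"dz":0,"wx":0,"wy":0,"wz":0,"grip":-1},{"dx":0,"dy":0,"dz":0,"wx":0,"wy":0,"wz":0,"grip":1},{"dx":0,"dy":0,"dz":0,"wx":0,"wy":0,"wz":0,"grip":1},{"dx":0,"dy":0,"dz":0,"wx":0,"wy":0,"wz":0,"grip":1},{"dx":0,"dy":0,"dz":0,"wx":0,"wy":0,"wz":0,"grip":1},{"dx":0,"dy":0,"dz":0,"wx":0,"wy":0,"wz":0,"grip":1},{"dx":0,"dy":0,"dz":0,"wx":0,"wy":0,"wz":0,"grip":1},{"dx":0,"dy":0,"dz":0,"wx":0,"wy":0,"wz":0,"grip":1}]' 30
```

```text
time_s: 2.7
ee_pos: [521.8, 186.3, 83.1]
ee_rot: [180.0, 0.0, -175.9]
force: [0.2, -0.7, -0.2]
gripper_width: 37.8
```

```bash
python3 -m jog '[{"dx":0,"dy":0,"dz":-0.003,"wx":0,"wy":0,"wz":0,"grip":1},{"dx":0,"dy":0,"dz":0,"wx":0,"wy":0,"wz":0,"grip":1},{"dx":0,"dy":0,"dz":0,"wx":0,"wy":0,"wz":0,"grip":1},{"dx":0,"dy":0,"dz":0,"wx":0,"wy":0,"wz":0,"grip":1},{"dx":0,"dy":0,"dz":0.01,"wx":0,"wy":0,"wz":0,"grip":1},{"dx":0,"dy":0,"dz":0.02,"wx":0,"wy":0,"wz":0,"grip":1},{"dx":0,"dy":0,"dz":0.02,"wx":0,"wy":0,"wz":0,"grip":1},{"dx":0,"dy":0,"dz":0.02,"wx":0,"wy":0,"wz":0,"grip":1},{"dx":0,"dy":0,"dz":0.02,"wx":0,"wy":0,"wz":0,"grip":1},{"dx":0,"dy":0,"dz":0.02,"wx":0,"wy":0,"wz":0,"grip":1}]' 30
```

```text
time_s: 3.7
ee_pos: [520.7, 186.0, 190.2]
ee_rot: [-180.0, -0.2, -175.9]
force: [0.4, -0.2, -3.5]
gripper_width: 29.8
```

```bash
python3 -m jog '[{"dx":0.003,"dy":-0.015,"dz":0,"wx":0,"wy":0,"wz":-0.044,"grip":1},{"dx":0.006,"dy":-0.028,"dz":0,"wx":0,"wy":0,"wz":-0.06,"grip":1},{"dx":0.006,"dy":-0.03,"dz":0,"wx":0,"wy":0,"wz":-0.06,"grip":1},{"dx":0.006,"dy":-0.03,"dz":0,"wx":0,"wy":0,"wz":-0.06,"grip":1},{"dx":0.006,"dy":-0.03,"dz":0,"wx":0,"wy":0,"wz":-0.06,"grip":1},{"dx":0.006,"dy":-0.03,"dz":0,"wx":0,"wy":0,"wz":-0.06,"grip":1},{"dx":0.006,"dy":-0.03,"dz":0,"wx":0,"wy":0,"wz":-0.05,"grip":1},{"dx":0.003,"dy":-0.023,"dz":0,"wx":0,"wy":0,"wz":-0.02,"grip":1},{"dx":0.0015,"dy":-0.01,"dz":0,"wx":0,"wy":0,"wz":-0.01,"grip":1},{"dx":0,"dy":0,"dz":0,"wx":0,"wy":0,"wz":0,"grip":1}]'
python3 -m jog '[{"dx":0,"dy":0,"dz":-0.02,"wx":0,"wy":0,"wz":0,"grip":1},{"dx":0,"dy":0,"dz":-0.015,"wx":0,"wy":0,"wz":0,"grip":1},{"dx":0,"dy":0,"dz":0,"wx":0,"wy":0,"wz":0,"grip":1},{"dx":0,"dy":0,"dz":0,"wx":0,"wy":0,"wz":0,"grip":1}]'
python3 - <<'E'
from h import *
a=env.grab_frame("top")[:,:,::-1][110:250,360:520];b=env.grab_frame("scene")[:,:,::-1][230:370,190:350]
cv2.imwrite("pics/c5.png",np.hstack([cv2.resize(i,None,fx=2.5,fy=2.5,interpolation=2) for i in(a,b)]))
E
```

```text
time_s: 4.7
ee_pos: [564.5, -41.0, 188.9]
ee_rot: [-180.0, -0.1, 159.6]
force: [0.4, 1.9, -3.8]
gripper_width: 29.8
time_s: 5.1
ee_pos: [565.0, -38.8, 154.9]
ee_rot: [180.0, -0.1, 159.8]
force: [0.2, -0.4, -2.4]
gripper_width: 29.9
```

View pics/c5.png

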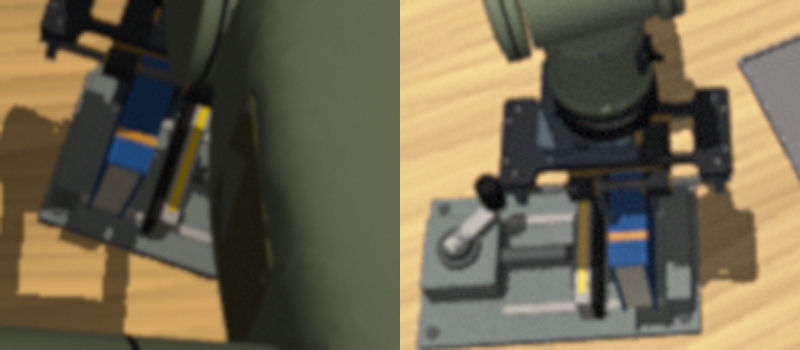

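The book hangs between the jaws, parallel to them and clear on both sides. I'll lower it.

```bash
python3 -m jog '[{"dx":-0.001,"dy":-0.002,"dz":-0.015,"wx":0,"wy":0,"wz":0,"grip":1},{"dx":0,"dy":0,"dz":-0.015,"wx":0,"wy":0,"wz":0,"grip":1},{"dx":0,"dy":0,"dz":-0.015,"wx":0,"wy":0,"wz":0,"grip":1},{"dx":0,"dy":0,"dz":-0.01,"wx":0,"wy":0,"wz":0,"grip":1},{"dx":0,"dy":0,"dz":-0.005,"wx":0,"wy":0,"wz":0,"grip":1},{"dx":0,"dy":0,"dz":0,"wx":0,"wy":0,"wz":0,"grip":1},{"dx":0,"dy":0,"dz":0,"wx":0,"wy":0,"wz":0,"grip":1}]'
```

```text
time_s: 5.9
ee_pos: [564.9, -41.7, 95.7]
ee_rot: [180.0, 0.1, 159.8]
force: [0.9, -0.2, -3.6]
gripper_width: 29.8
```

```bash
python3 -m jog '[{"dx":0,"dy":0,"dz":-0.002,"wx":0,"wy":0,"wz":0,"grip":1},{"dx":0,"dy":0,"dz":-0.002,"wx":0,"wy":0,"wz":0,"grip":1},{"dx":0,"dy":0,"dz":0,"wx":0,"wy":0,"wz":0,"grip":1}]'
python3 -m jog '[{"dx":0,"dy":0,"dz":-0.0015,"wx":0,"wy":0,"wz":0,"grip":1},{"dx":0,"dy":0,"dz":0,"wx":0,"wy":0,"wz":0,"grip":1}]'
```

```text
time_s: 6.2
ee_pos: [564.1, -41.7, 90.9]
ee_rot: [180.0, -0.0, 159.8]
force: [0.0, -0.4, -4.0]
gripper_width: 29.8
time_s: 6.4
ee_pos: [564.5, -41.7, 90.1]
ee_rot: [180.0, 0.0, 159.8]
force: [-1.7, -0.0, 0.5]
gripper_width: 30.2
```

The weight is off the wrist, so the book is standing on the base. I'll release and rise.

```bash
python3 -m jog '[{"dx":0,"dy":0,"dz":0,"wx":0,"wy":0,"wz":0,"grip":0.2},{"dx":0,"dy":0,"dz":0,"wx":0,"wy":0,"wz":0,"grip":0},{"dx":0,"dy":0,"dz":0,"wx":0,"wy":0,"wz":0,"grip":-0.3},{"dx":0,"dy":0,"dz":0,"wx":0,"wy":0,"wz":0,"grip":-0.3},{"dx":0,"dy":0,"dz":0,"wx":0,"wy":0,"wz":0,"grip":-0.3},{"dx":0,"dy":0,"dz":0.01,"wx":0,"wy":0,"wz":0,"grip":-0.3},{"dx":0,"dy":0,"dz":0.03,"wx":0,"wy":0,"wz":0,"grip":-0.3},{"dx":0,"dy":0,"dz":0.03,"wx":0,"wy":0,"wz":0,"grip":-0.3},{"dx":0,"dy":0,"dz":0.03,"wx":0,"wy":0,"wz":0,"grip":-0.3},{"dx":0,"dy":0,"dz":0,"wx":0,"wy":0,"wz":0,"grip":-0.3}]'
```

```text
time_s: 7.4
ee_pos: [567.1, -42.0, 194.8]
ee_rot: [179.8, 0.6, 159.8]
force: [-0.2, -0.3, -0.3]
gripper_width: 58.8
```

```bash
python3 -m jog '[{"dx":-0.017,"dy":-0.02,"dz":0,"wx":0,"wy":0,"wz":0,"grip":-0.3},{"dx":-0.02,"dy":-0.026,"dz":0,"wx":0,"wy":0,"wz":0,"grip":-0.3},{"dx":-0.02,"dy":-0.026,"dz":0,"wx":0,"wy":0,"wz":0,"grip":-0.3},{"dx":-0.018,"dy":-0.026,"dz":-0.02,"wx":0,"wy":0,"wz":0,"grip":-0.3},{"dx":-0.01,"dy":-0.011,"dz":-0.03,"wx":0,"wy":0,"wz":0,"grip":-0.3},{"dx":0,"dy":0,"dz":0,"wx":0,"wy":0,"wz":0,"grip":-0.3},{"dx":0,"dy":0,"dz":0,"wx":0,"wy":0,"wz":0,"grip":-0.3}]'
python3 - <<'E'
from h import *
print(env.state()["ee_pos"])
a=env.grab_frame("top")[:,:,::-1][110:250,360:520];b=env.grab_frame("scene")[:,:,::-1][230:370,190:350]
cv2.imwrite("pics/c6.png",np.hstack([cv2.resize(i,None,fx=2.5,fy=2.5,interpolation=2) for i in(a,b)]))
E
```

```text
time_s: 8.1
ee_pos: [479.4, -150.5, 139.6]
ee_rot: [180.0, -0.0, 159.7]
force: [0.1, -0.3, 0.6]
gripper_width: 59.6
[ 479.39474195 -150.5114248   139.58350274]
```

View pics/c6.png

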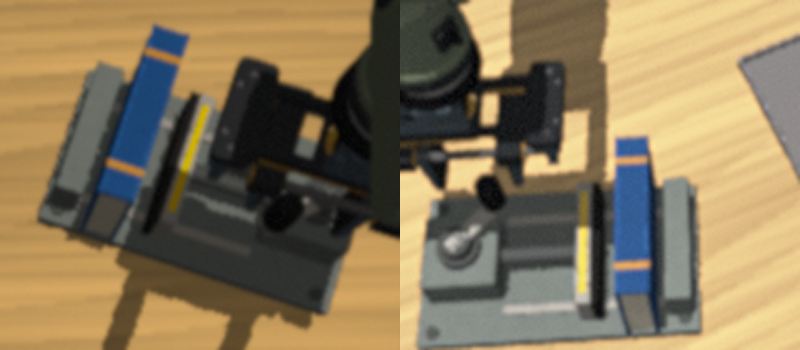

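```bash
python3 - <<'E'
from h import *
X=np.array([479.4,-150.5,139.6])
for n,o,k in(("top",(360,110),0),("scene",(190,230),400)):
    p=(proj(n,X)-o)*2.5+[k,0];print(n,p.round())
c=lambda u,v:(190+(u-400)/2.5,230+v/2.5)
for z in(125,):print(ray("scene",c(485,182),z).round(1),ray("top",(360+292/2.5,110+205/2.5),z).round(1))
E
```

```text
top [295. 201.]
scene [482. 172.]
[ 482.7 -151.4  125. ] [ 481.3 -153.1  125. ]
```

The book stands upright between the jaws. Both views put the knob at about (482, -152), which is inside the fingers' opening. I'll descend and grip it.

```bash
python3 -m jog '[{"dx":0.002,"dy":-0.001,"dz":-0.015,"wx":0,"wy":0,"wz":0,"grip":-0.3},{"dx":0,"dy":0,"dz":-0.015,"wx":0,"wy":0,"wz":0,"grip":-0.3},{"dx":0,"dy":0,"dz":-0.014,"wx":0,"wy":0,"wz":0,"grip":-0.3},{"dx":0,"dy":0,"dz":0,"wx":0,"wy":0,"wz":0,"grip":-0.3},{"dx":0,"dy":0,"dz":0,"wx":0,"wy":0,"wz":0,"grip":1},{"dx":0,"dy":0,"dz":0,"wx":0,"wy":0,"wz":0,"grip":1},{"dx":0,"dy":0,"dz":0,"wx":0,"wy":0,"wz":0,"grip":1},{"dx":0,"dy":0,"dz":0,"wx":0,"wy":0,"wz":0,"grip":1},{"dx":0,"dy":0,"dz":0,"wx":0,"wy":0,"wz":0,"grip":1},{"dx":0,"dy":0,"dz":0,"wx":0,"wy":0,"wz":0,"grip":1}]' 25
```

```text
time_s: 9.2
ee_pos: [481.6, -151.3, 95.9]
ee_rot: [179.9, 0.0, 159.8]
force: [0.4, 1.8, 3.7]
gripper_width: 23.2
```

```bash
python3 - <<'E'
import numpy as np
C=np.array([504.5,-195.8]);t0=np.arctan2(44.5,-22.9);print(t0)
t=t0-np.arange(0,4.61,.2);P=C+50*np.c_[np.cos(t),np.sin(t)]
for a,p,d in zip(t[1:],P[1:],np.diff(P,axis=0)):print(round(t0-a,1),p.round(1),(d/1000).round(4))
E
```

```text
2.0460609288178553
0.2 [ 490.9 -147.7] [0.0093 0.0037]
0.4 [ 500.7 -145.9] [0.0098 0.0017]
0.6 [ 510.7 -146.2] [ 0.01   -0.0002]
0.8 [ 520.5 -148.4] [ 0.0097 -0.0022]
1.0 [ 529.5 -152.5] [ 0.0091 -0.0041]
1.2 [ 537.6 -158.4] [ 0.0081 -0.0058]
1.4 [ 544.4 -165.7] [ 0.0068 -0.0073]
1.6 [ 549.6 -174.2] [ 0.0052 -0.0085]
1.8 [ 553.  -183.6] [ 0.0034 -0.0094]
2.0 [ 554.4 -193.5] [ 0.0015 -0.0099]
2.2 [ 553.9 -203.5] [-0.0005 -0.01  ]
2.4 [ 551.4 -213.1] [-0.0025 -0.0097]
2.6 [ 547.  -222.1] [-0.0044 -0.009 ]
2.8 [ 540.9 -230. ] [-0.0061 -0.0079]
3.0 [ 533.4 -236.6] [-0.0075 -0.0066]
3.2 [ 524.7 -241.5] [-0.0087 -0.0049]
3.4 [ 515.3 -244.6] [-0.0095 -0.0031]
3.6 [ 505.3 -245.8] [-0.0099 -0.0012]
3.8 [ 495.4 -245. ] [-0.0099  0.0008]
4.0 [ 485.8 -242.2] [-0.0096  0.0028]
4.2 [ 477.  -237.5] [-0.0088  0.0046]
4.4 [ 469.2 -231.2] [-0.0077  0.0063]
4.6 [ 462.9 -223.5] [-0.0063  0.0077]
```

```bash
python3 -m jog '[{"dx":0.0046,"dy":0.002,"dz":0,"wx":0,"wy":0,"wz":0,"grip":1},{"dx":0.0047,"dy":0.0016,"dz":0,"wx":0,"wy":0,"wz":0,"grip":1},{"dx":0.0049,"dy":0.0011,"dz":0,"wx":0,"wy":0,"wz":0,"grip":1},{"dx":0.0049,"dy":0.0006,"dz":0,"wx":0,"wy":0,"wz":0,"grip":1}]' 25; python3 -m jog '[{"dx":0,"dy":0,"dz":0,"wx":0,"wy":0,"wz":0,"grip":1}]'
```

```text
time_s: 9.6
ee_pos: [499.1, -146.3, 95.8]
ee_rot: [-179.9, -0.2, 159.8]
force: [-3.2, 0.3, 6.8]
gripper_width: 23.5
time_s: 9.7
ee_pos: [500.0, -146.2, 95.9]
ee_rot: [-180.0, -0.1, 159.8]
force: [-2.4, 1.3, 5.7]
gripper_width: 23.4
```

```bash
python3 -m jog '[{"dx":0.005,"dy":0,"dz":0.001,"wx":0,"wy":0,"wz":0,"grip":1},{"dx":0.005,"dy":-0.0002,"dz":0,"wx":0,"wy":0,"wz":0,"grip":1},{"dx":0.0097,"dy":-0.0022,"dz":0,"wx":0,"wy":0,"wz":0,"grip":1},{"dx":0.0091,"dy":-0.0041,"dz":0,"wx":0,"wy":0,"wz":0,"grip":1},{"dx":0.0081,"dy":-0.0058,"dz":0,"wx":0,"wy":0,"wz":0,"grip":1},{"dx":0.0068,"dy":-0.0073,"dz":0,"wx":0,"wy":0,"wz":0,"grip":1},{"dx":0.0052,"dy":-0.0085,"dz":0,"wx":0,"wy":0,"wz":0,"grip":1},{"dx":0.0034,"dy":-0.0094,"dz":0,"wx":0,"wy":0,"wz":0,"grip":1},{"dx":0.0015,"dy":-0.0099,"dz":0,"wx":0,"wy":0,"wz":0,"grip":1},{"dx":0,"dy":0,"dz":0,"wx":0,"wy":0,"wz":0,"grip":1}]' 25
python3 - <<'E'
from h import *
a=env.grab_frame("top")[:,:,::-1][110:250,360:520];b=env.grab_frame("scene")[:,:,::-1][230:370,190:350]
cv2.imwrite("pics/c7.png",np.hstack([cv2.resize(i,None,fx=2.5,fy=2.5,interpolation=2) for i in(a,b)]))
E
```

```text
time_s: 10.7
ee_pos: [554.1, -195.3, 96.0]
ee_rot: [-180.0, -0.1, 159.7]
force: [-4.5, -0.8, -1.0]
gripper_width: 23.3
```

View pics/c7.png

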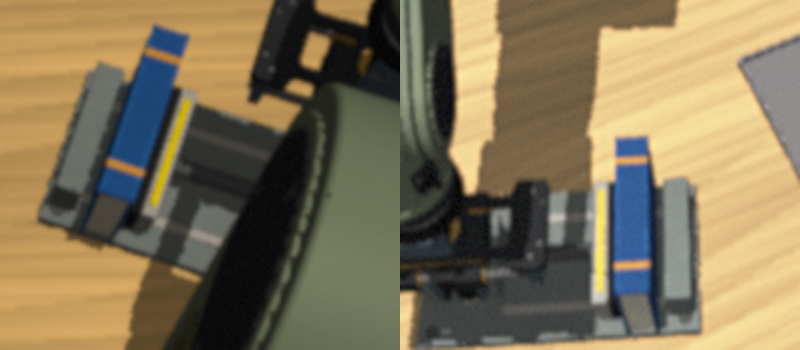

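The jaw has advanced about 16 mm and is close to the book, which still stands straight. I'll keep winding.

```bash
python3 -m jog '[{"dx":-0.001,"dy":-0.005,"dz":0,"wx":0,"wy":0,"wz":0,"grip":1},{"dx":-0.0005,"dy":-0.005,"dz":0,"wx":0,"wy":0,"wz":0,"grip":1},{"dx":-0.001,"dy":-0.0049,"dz":0,"wx":0,"wy":0,"wz":0,"grip":1},{"dx":-0.0015,"dy":-0.0048,"dz":0,"wx":0,"wy":0,"wz":0,"grip":1},{"dx":-0.002,"dy":-0.0046,"dz":0,"wx":0,"wy":0,"wz":0,"grip":1},{"dx":-0.0024,"dy":-0.0044,"dz":0,"wx":0,"wy":0,"wz":0,"grip":1},{"dx":-0.0028,"dy":-0.0041,"dz":0,"wx":0,"wy":0,"wz":0,"grip":1},{"dx":-0.0033,"dy":-0.0038,"dz":0,"wx":0,"wy":0,"wz":0,"grip":1},{"dx":-0.0035,"dy":-0.0034,"dz":0,"wx":0,"wy":0,"wz":0,"grip":1},{"dx":-0.004,"dy":-0.0032,"dz":0,"wx":0,"wy":0,"wz":0,"grip":1}]'
python3 -m jog '[{"dx":0,"dy":0,"dz":0,"wx":0,"wy":0,"wz":0,"grip":1}]'
```

```text
time_s: 11.8
ee_pos: [532.0, -237.4, 96.2]
ee_rot: [180.0, 0.0, 159.8]
force: [2.6, 2.7, -11.2]
gripper_width: 23.1
time_s: 11.9
ee_pos: [531.3, -237.8, 96.2]
ee_rot: [-179.9, -0.0, 159.8]
force: [2.6, -0.1, -11.8]
gripper_width: 23.0
```

```bash
python3 -m jog '[{"dx":-0.0035,"dy":-0.0022,"dz":-0.0005,"wx":0,"wy":0,"wz":0,"grip":1},{"dx":-0.0044,"dy":-0.0022,"dz":-0.0005,"wx":0,"wy":0,"wz":0,"grip":1},{"dx":-0.0046,"dy":-0.0018,"dz":0,"wx":0,"wy":0,"wz":0,"grip":1},{"dx":-0.0048,"dy":-0.0013,"dz":0,"wx":0,"wy":0,"wz":0,"grip":1},{"dx":-0.0049,"dy":-0.0008,"dz":0,"wx":0,"wy":0,"wz":0,"grip":1},{"dx":-0.005,"dy":-0.0004,"dz":0,"wx":0,"wy":0,"wz":0,"grip":1}]'
python3 -m jog '[{"dx":0,"dy":0,"dz":0,"wx":0,"wy":0,"wz":0,"grip":1}]'
```

```text
time_s: 12.5
ee_pos: [505.2, -246.1, 96.1]
ee_rot: [-180.0, 0.1, 159.8]
force: [5.1, 3.2, -6.3]
gripper_width: 23.4
time_s: 12.6
ee_pos: [504.4, -246.0, 96.1]
ee_rot: [-180.0, 0.0, 159.8]
force: [2.4, 1.9, -5.0]
gripper_width: 23.3
```

```bash
python3 -m jog '[{"dx":-0.005,"dy":0.0005,"dz":0,"wx":0,"wy":0,"wz":0,"grip":1},{"dx":0,"dy":0,"dz":0,"wx":0,"wy":0,"wz":0,"grip":1}]'
python3 -m jog '[{"dx":-0.005,"dy":0.0008,"dz":0,"wx":0,"wy":0,"wz":0,"grip":1},{"dx":0,"dy":0,"dz":0,"wx":0,"wy":0,"wz":0,"grip":1}]'
python3 - <<'E'
from h import *
a=env.grab_frame("top")[:,:,::-1][110:250,360:520];b=env.grab_frame("scene")[:,:,::-1][230:370,190:350]
cv2.imwrite("pics/c8.png",np.hstack([cv2.resize(i,None,fx=2.5,fy=2.5,interpolation=2) for i in(a,b)]))
E
```

```text
time_s: 12.8
ee_pos: [499.9, -245.8, 96.1]
ee_rot: [-179.9, 0.1, 159.8]
force: [3.2, 0.9, -4.1]
gripper_width: 23.0
time_s: 13.0
ee_pos: [494.9, -245.1, 96.0]
ee_rot: [-179.9, 0.1, 159.8]
force: [3.0, -1.0, -3.7]
gripper_width: 23.3
```

View pics/c8.png

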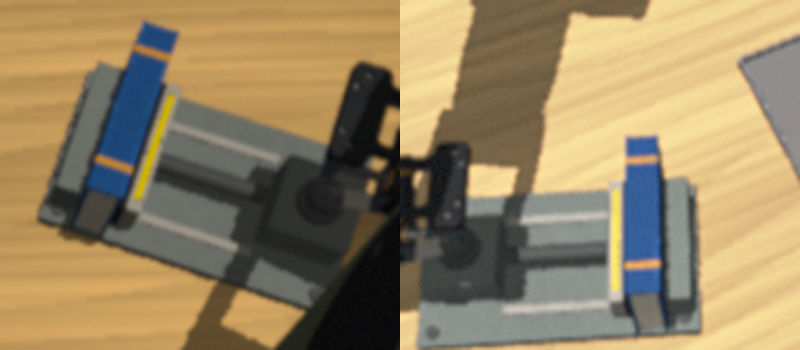

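The book is almost against the fixed jaw, still straight and mid-length. I'll continue in fine steps and watch the tangential force.

```bash
python3 -m jog '[{"dx":-0.0048,"dy":0.0011,"dz":0,"wx":0,"wy":0,"wz":0,"grip":1},{"dx":0,"dy":0,"dz":0,"wx":0,"wy":0,"wz":0,"grip":1}]'
python3 -m jog '[{"dx":-0.0047,"dy":0.0016,"dz":0,"wx":0,"wy":0,"wz":0,"grip":1},{"dx":0,"dy":0,"dz":0,"wx":0,"wy":0,"wz":0,"grip":1}]'
python3 -m jog '[{"dx":0,"dy":0,"dz":0,"wx":0,"wy":0,"wz":0,"grip":1}]'
```

```text
time_s: 13.3
ee_pos: [490.3, -244.1, 96.0]
ee_rot: [-179.9, 0.1, 159.8]
force: [3.8, -3.4, -1.7]
gripper_width: 23.3
time_s: 13.5
ee_pos: [485.8, -242.5, 96.0]
ee_rot: [-179.9, 0.1, 159.8]
force: [3.4, -3.5, -2.0]
gripper_width: 23.1
time_s: 13.6
ee_pos: [485.8, -242.5, 96.0]
ee_rot: [-179.9, 0.1, 159.8]
force: [3.0, -3.0, -0.8]
gripper_width: 23.2
```

```bash
python3 -m jog '[{"dx":-0.0045,"dy":0.0021,"dz":0,"wx":0,"wy":0,"wz":0,"grip":1},{"dx":0,"dy":0,"dz":0,"wx":0,"wy":0,"wz":0,"grip":1}]'
python3 -m jog '[{"dx":0,"dy":0,"dz":0,"wx":0,"wy":0,"wz":0,"grip":1}]'
```

```text
time_s: 13.8
ee_pos: [481.5, -240.6, 96.0]
ee_rot: [-179.9, 0.1, 159.8]
force: [3.2, -4.6, -1.6]
gripper_width: 23.3
time_s: 13.9
ee_pos: [481.5, -240.6, 96.0]
ee_rot: [-179.9, 0.1, 159.8]
force: [3.2, -4.8, -1.8]
gripper_width: 23.4
```

Resistance along the path is up from about 4 N to 5 N, so the jaw has touched. I'll aim for about 7 N.

```bash
python3 -m jog '[{"dx":-0.0043,"dy":0.0025,"dz":0,"wx":0,"wy":0,"wz":0,"grip":1},{"dx":0,"dy":0,"dz":0,"wx":0,"wy":0,"wz":0,"grip":1}]'
python3 -m jog '[{"dx":0,"dy":0,"dz":0,"wx":0,"wy":0,"wz":0,"grip":1}]'
python3 - <<'E'
from h import *
s=env.state();p=s["ee_pos"][:2]-[504.5,-195.8];r=np.hypot(*p);t=np.array([p[1],-p[0]])/r
print(r,s["force"],-s["force"][:2]@t, -s["force"][:2]@p/r, 2.046-np.arctan2(p[1],p[0]))
E
```

```text
time_s: 14.1
ee_pos: [477.4, -238.3, 96.0]
ee_rot: [-179.9, 0.2, 159.8]
force: [3.8, -5.0, -2.4]
gripper_width: 23.7
time_s: 14.2
ee_pos: [477.4, -238.3, 96.0]
ee_rot: [-179.9, 0.2, 159.8]
force: [3.3, -5.2, -1.3]
gripper_width: 23.4
50.42539946702768 [ 3.25301608 -5.15746999 -1.32419216] 5.515580099532755 -2.599997413338786 4.184377263958121
```

```bash
python3 -m jog '[{"dx":-0.004,"dy":0.003,"dz":0,"wx":0,"wy":0,"wz":0,"grip":1},{"dx":0,"dy":0,"dz":0,"wx":0,"wy":0,"wz":0,"grip":1},{"dx":0,"dy":0,"dz":0,"wx":0,"wy":0,"wz":0,"grip":1}]'
python3 - <<'E'
from h import *
s=env.state();p=s["ee_pos"][:2]-[504.5,-195.8];r=np.hypot(*p);t=np.array([p[1],-p[0]])/r
print(r,s["force"],-s["force"][:2]@t, -s["force"][:2]@p/r, 2.046-np.arctan2(p[1],p[0]))
a=env.grab_frame("top")[:,:,::-1][110:250,360:520];b=env.grab_frame("scene")[:,:,::-1][230:370,190:350]
cv2.imwrite("pics/c9.png",np.hstack([cv2.resize(i,None,fx=2.5,fy=2.5,interpolation=2) for i in(a,b)]))
E
```

```text
time_s: 14.5
ee_pos: [473.5, -235.6, 96.0]
ee_rot: [-179.9, 0.2, 159.8]
force: [3.7, -5.3, -2.3]
gripper_width: 23.3
50.45039274626757 [ 3.72125309 -5.31839682 -2.34226616] 6.201564893677791 -1.9166799771188188 4.2773203042954115
```

View pics/c9.png

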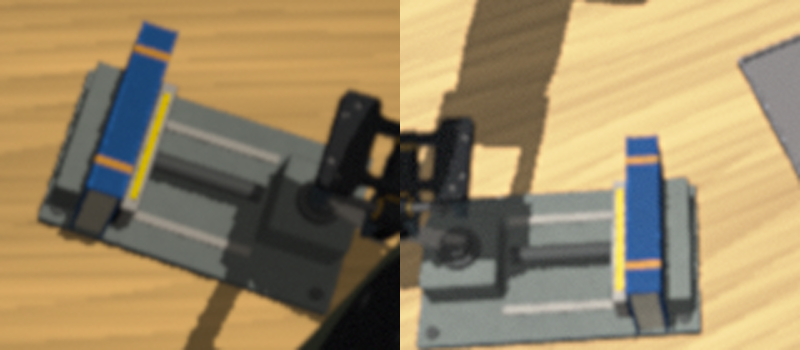

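The book is flush between the jaws, and resistance has risen 3.9, 5.0, 5.5, 6.2 N since contact, about 0.25 rad ago. One last small turn, then release.

```bash
python3 -m jog '[{"dx":-0.002,"dy":0.002,"dz":0,"wx":0,"wy":0,"wz":0,"grip":1},{"dx":0,"dy":0,"dz":0,"wx":0,"wy":0,"wz":0,"grip":1},{"dx":0,"dy":0,"dz":0,"wx":0,"wy":0,"wz":0,"grip":1}]'
python3 - <<'E'
from h import *
s=env.state();p=s["ee_pos"][:2]-[504.5,-195.8];r=np.hypot(*p);t=np.array([p[1],-p[0]])/r
print(r,s["force"],-s["force"][:2]@t, -s["force"][:2]@p/r, 2.046-np.arctan2(p[1],p[0]))
E
```

```text
time_s: 14.9
ee_pos: [472.6, -234.8, 96.1]
ee_rot: [-179.8, 0.3, 159.8]
force: [6.0, -9.3, -4.4]
gripper_width: 23.5
50.409941850812224 [ 5.9566716  -9.31353528 -4.35188479] 10.510024487140448 -3.429761090840539 4.303147017961541
```

The force jumped to 10.5 N and the knob moved only 1.2 of the 2.8 mm commanded, which suggests the solid stop. I'll check whether it moves any more while holding before deciding how far to back off.

```bash
cat > t.py <<'E'
from h import *
s=env.state();p=s["ee_pos"][:2]-[504.5,-195.8];r=np.hypot(*p);t=np.array([p[1],-p[0]])/r
print("tang",round(-s["force"][:2]@t,2),"ang",round(2.046-np.arctan2(p[1],p[0])%(-2*np.pi) if 0 else 2.046-np.arctan2(p[1],p[0]),4))
E
H='[{"dx":0,"dy":0,"dz":0,"wx":0,"wy":0,"wz":0,"grip":1},{"dx":0,"dy":0,"dz":0,"wx":0,"wy":0,"wz":0,"grip":1}]'
python3 -m jog '[{"dx":0,"dy":0,"dz":0,"wx":0,"wy":0,"wz":0,"grip":1},{"dx":0,"dy":0,"dz":0,"wx":0,"wy":0,"wz":0,"grip":1}]'; python3 t.py
python3 -m jog '[{"dx":0.0015,"dy":-0.0015,"dz":0,"wx":0,"wy":0,"wz":0,"grip":1},{"dx":0,"dy":0,"dz":0,"wx":0,"wy":0,"wz":0,"grip":1},{"dx":0,"dy":0,"dz":0,"wx":0,"wy":0,"wz":0,"grip":1}]';python3 t.py
python3 -m jog '[{"dx":0.0015,"dy":-0.0015,"dz":0,"wx":0,"wy":0,"wz":0,"grip":1},{"dx":0,"dy":0,"dz":0,"wx":0,"wy":0,"wz":0,"grip":1},{"dx":0,"dy":0,"dz":0,"wx":0,"wy":0,"wz":0,"grip":1}]';python3 t.py
```

```text
time_s: 15.1
ee_pos: [472.6, -234.8, 96.0]
ee_rot: [-179.8, 0.3, 159.8]
force: [5.6, -9.0, -4.0]
gripper_width: 23.1
tang 10.0 ang 4.3032
time_s: 15.4
ee_pos: [472.9, -235.1, 96.0]
ee_rot: [-179.9, 0.1, 159.8]
force: [3.6, -5.6, -1.2]
gripper_width: 23.4
tang 6.28 ang 4.2949
time_s: 15.7
ee_pos: [473.5, -235.6, 95.9]
ee_rot: [-179.9, 0.0, 159.8]
force: [0.0, -4.1, 3.1]
gripper_width: 23.0
tang 2.56 ang 4.2782
```

It is the solid stop, about 0.5 rad, slightly past the firm range. I'll ease the crank back about 0.13 rad, to a squeeze of roughly 0.35 rad.

```bash
python3 -m jog '[{"dx":0.0025,"dy":-0.002,"dz":0,"wx":0,"wy":0,"wz":0,"grip":1},{"dx":0.0026,"dy":-0.0016,"dz":0,"wx":0,"wy":0,"wz":0,"grip":1},{"dx":0,"dy":0,"dz":0,"wx":0,"wy":0,"wz":0,"grip":1},{"dx":0,"dy":0,"dz":0,"wx":0,"wy":0,"wz":0,"grip":1}]';python3 t.py
```

```text
time_s: 16.1
ee_pos: [478.3, -238.8, 95.9]
ee_rot: [-180.0, -0.1, 159.8]
force: [-0.8, -2.8, 5.8]
gripper_width: 23.7
tang 0.74 ang 4.1643
```

```bash
python3 -m jog '[{"dx":0,"dy":0,"dz":0,"wx":0,"wy":0,"wz":0,"grip":0.2},{"dx":0,"dy":0,"dz":0,"wx":0,"wy":0,"wz":0,"grip":-0.1},{"dx":0,"dy":0,"dz":0,"wx":0,"wy":0,"wz":0,"grip":-0.3},{"dx":0,"dy":0,"dz":0,"wx":0,"wy":0,"wz":0,"grip":-0.3},{"dx":0,"dy":0,"dz":0,"wx":0,"wy":0,"wz":0,"grip":-0.3},{"dx":0,"dy":0,"dz":0.02,"wx":0,"wy":0,"wz":0,"grip":-0.3},{"dx":0,"dy":0,"dz":0.03,"wx":0,"wy":0,"wz":0,"grip":-0.3},{"dx":0,"dy":0,"dz":0.04,"wx":0,"wy":0,"wz":0,"grip":-0.3},{"dx":0,"dy":0,"dz":0.04,"wx":0,"wy":0,"wz":0,"grip":-0.3},{"dx":0,"dy":0,"dz":0.03,"wx":0,"wy":0,"wz":0,"grip":-0.3}]'
python3 -m jog '[{"dx":-0.02,"dy":-0.03,"dz":0,"wx":0,"wy":0,"wz":0,"grip":-0.3},{"dx":-0.02,"dy":-0.04,"dz":0,"wx":0,"wy":0,"wz":0,"grip":-0.3},{"dx":-0.01,"dy":-0.04,"dz":0,"wx":0,"wy":0,"wz":0,"grip":-0.3},{"dx":0,"dy":-0.03,"dz":0,"wx":0,"wy":0,"wz":0,"grip":-0.3},{"dx":0,"dy":0,"dz":0,"wx":0,"wy":0,"wz":0,"grip":-0.3},{"dx":0,"dy":0,"dz":0,"wx":0,"wy":0,"wz":0,"grip":-0.3}]'
python3 - <<'E'
from h import *
a=env.grab_frame("top")[:,:,::-1][110:250,360:520];b=env.grab_frame("scene")[:,:,::-1][230:370,190:350]
cv2.imwrite("pics/c10.png",np.hstack([cv2.resize(i,None,fx=2.5,fy=2.5,interpolation=2) for i in(a,b)]))
E
```

```text
time_s: 17.1
ee_pos: [479.1, -238.8, 258.1]
ee_rot: [-180.0, 0.1, 159.8]
force: [0.5, -0.7, 0.4]
gripper_width: 59.2
time_s: 17.7
ee_pos: [428.4, -378.6, 255.0]
ee_rot: [179.9, -0.1, 159.7]
force: [0.2, 0.6, -0.6]
gripper_width: 59.0
```

View pics/c10.png

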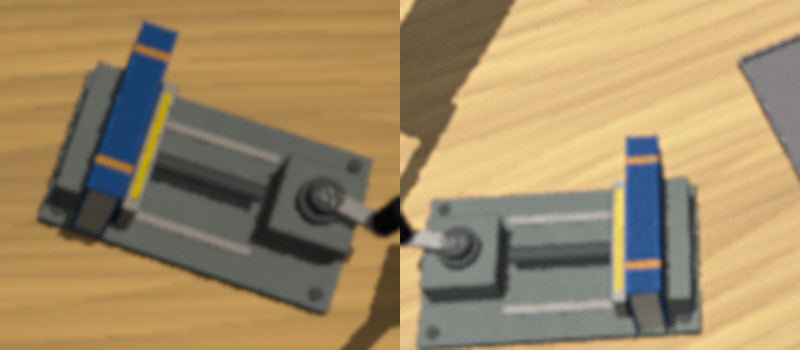

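The book is upright and clamped between both faces. I'll check that the knob stayed where I left it.

```bash
python3 - <<'E'
from h import *
for n in("top","scene"):
    g=cv2.cvtColor(env.grab_frame(n),cv2.COLOR_RGB2GRAY)
    p=proj(n,np.array([478.3,-238.8,102.5]));x,y=p.astype(int)
    m=(g[y-18:y+18,x-18:x+18]<28).astype(np.uint8)
    k,l,s,c=cv2.connectedComponentsWithStats(m);i=1+s[1:,4].argmax()
    q=c[i]+[x-18,y-18];print(n,p.round(1),q.round(1),s[i],ray(n,q,102.5).round(1))
E
```

```text
top [516.6 196.2] [517.  196.2] [ 11  12  17  14 147] [ 478.3 -239.5  102.5]
scene [188.  319.9] [188.8 321.6] [14 14 11 12 68] [ 483.2 -238.2  102.5]
```

```bash
python3 -c "
from workcell import env
print(env.job_done(), env.state()['time_s'])"
```

```text
the job is handed in; nothing more can be done
the job is handed in; nothing more can be done
```

The blue book is standing spine up in the middle of the press, clamped between the jaws. The gripper has let go and moved clear, and I handed the job in at about 18 s. I took the smaller blue book from the tray and stood it between the open jaws. Then I wound the crank clockwise by its knob.

- **Overshoot:** The knob went about 0.1 rad too far and ran into what looked like the solid stop, at 10 N. I eased it back about 0.13 rad, which I estimate leaves it 0.36 rad past contact, inside the 0.2–0.4 rad range.
- **Last checks:** The final pictures show the book upright, straight and flush against both faces. The knob is within a few mm of where I let go of it in both views, so the crank did not spring back.
- **What disagreed:** My force readings put first contact at about 4.0 rad of crank, while the stop implies about 3.8 rad. I trusted the stop. By the force readings the squeeze would be only about 0.17 rad, and I did not measure the closing force again after easing back.

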